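Wind a slip-casting mould shut in its clamp

ROBOT

A 6-joint arm with a two-finger parallel gripper is mounted at the origin on the work surface. World frame = base frame: x ahead of the robot, y to its left, z up, the work surface at z = 0. Lengths are in mm, angles in rad, forces in N, time in s.
With the tool pointing down it reaches from about 275 to 1000 mm from the base axis. Payload 8.4 kg.
Tool frame: the origin (TCP) lies midway between the tips of the shut fingers; the grasp point (between the pads) lies 19 mm behind it; z points along the fingers, y is the line along which they close (so a half turn about z gives the same grasp; the last joint's range is limited). The gripper opens to 85 mm and grips with 20 to 120 N. Pads are 22 mm wide; open, the fingers measure 114 mm over their backs; the gripper's body (76 mm by 85 mm) begins 54 mm behind the grasp point. The pads swing forward as they close: fully open they stand 13 mm farther back than shut.
Start: joints at [-1.274, 0.353, 1.633, -0, 1.155, -0.002], TCP at [183.982, -597.309, 231.281] pointing down, gripper open.
Joint ranges: [-2.63, 2.63], [-0.92, 2.1], [0.06, 2.66], [-1.3, 4.44], [0, 2.69], [-3.02, 3.02]. Speed limits (rad/s): [2.22, 2.22, 2.79, 3.14, 3.14, 3.14].

INTERFACE

Orientations are given as [roll, pitch, yaw] about the fixed x, y, z axes, in that order (R = Rz(yaw) Ry(pitch) Rx(roll)).
In Python, from rig import r, cams gives the robot as it stands. The module is installed in compiled form; this text tells all that it offers.
- The arm moves only by the tool send_rows, never from a script. Its argument "targets" is one flat list of numbers, 7 for each row, row after row: the shift along the tool's x, y, z in m, then the turn, a rotation vector about the tool's x, y, z in rad, then the opening, from -1 (shut) to 1 (fully open). In form: [tx, ty, tz, wx, wy, wz, fingers, tx, ty, tz, wx, wy, wz, fingers, ...]. A call has 1 to 12 rows; each row is the pose to reach, as a shift and turn from the pose commanded when the call began, along the tool's axes at that moment; what a row does not reach only later rows make up. A row lasts 1/12 s, in which the tool goes at most 41.7 mm and 7.16 degrees, less where a joint would pass 70% of its speed; a pose out of reach is approached as far as the arm can. A call with a gripper value outside its range is refused whole. The fingers move at their own pace and stop on an object; "grip_force" is the grip in N (left out, the last holds). Time passes only in rows, so rows that repeat a pose let the fingers close. It gives the time, the measured TCP pose, the force, the opening and the grip force at its end, in the units of the state.
- r.sense(): the state, without advancing time (a new reading comes with each control period).
- cams.grab_frame(name): name is "scene" or "top" or "wrist"; returns a dict with "color" (400x640x3 uint8, blue, green, red), "fx", "fy", "cx", "cy" (pixels), "k1" (the pictures are not rectified: a ray, as slopes to the right and down, at radius r is drawn at 1 + k1 r^2 times it, then the intrinsics apply), "xyz" and "attitude" of the camera in the world. Camera axes: x right, y down, z forward; pixel columns grow to the right and rows downward; lengths in mm; the calibration is good to about 2 mm. A picture is of the moment at which its call begins. There is no depth.
- r.sign_off(): hands the job in; it is judged then, once.
The state is a dict: "clock": time; "qpos": joint angles; "qvel": joint speeds; "joint_efforts": joint torques, N m; "eef_pos": TCP position; "tcp_rot": TCP orientation; "contact_force": force on the tool from outside, world axes, zero at the start; "wrist_torque": the same for the moment, N m; "opening": opening from 0.0 (shut) to 1.0 (fully open); "grasp_force": force on a finger pad.
Only numpy, scipy, OpenCV 4.12 (cv2) and the standard library are available. Lean on these libraries where they do the work, as an engineer would, in place of code of your own. Each camera call takes 0.05 s, during which the arm holds its last target. There are 200 camera calls.

TASK

Take the handle of the hand wheel and wind it clockwise (as you face the wheel), one to two full turns, until the press plate has pushed the two plaster mould halves fully together against the back stop and holds them firmly tight. Feel for the tightening and stop there: do not force it, or the plaster cracks. Then let go, and leave the pottery around it where it stands.

Things in the scene. Friction and masses are not known exactly. Their poses are not given: they have to be found in the camera images.
- clamp: Grey steel mould clamp, fixed on the bench. Base 170 (its x) x 370 (its y, from -175 to +195) x 40 mm; origin on the bench, z up. The hand wheel stands upright at the -y end, facing -y: axle parallel to y at x = 0, z = 150, rim's middle plane at y = -190 mm. A headstock post, 60 mm wide, up to z = 185 mm, stands behind the wheel at y = -175 to -145 mm.
- guard_bar (a point): Middle of the steel guard bar, at clamp (0, -215, 340) mm: 16 mm thick, along the clamp's x from -75 to +75 mm, right over the handle's circle, on two arms back to uprights at x = -75 and +75, y = -160 mm. A gripper pointing straight down strikes it: come from the open -y side, tool leaning about 35 degrees (25 to 45), fingers pointing down and towards the clamp's +y.
- base_top (a point): Point on the base's top (z = 40 mm) at clamp (0, 60, 40) mm, between two low rails 118 mm apart, 12 mm high, that guide the mould halves. Behind the halves stands the back stop, a steel plate 110 x 16 x 120 mm: the face that meets the mould is set somewhere between y = 125 and 135 mm of the clamp, differently each day, and does not move in use: only the feel tells when the mould is tight.
- hub (a point): Point on the wheel's axle level with the handle's middle: clamp (0, -221, 150) mm. Fixed; axes as the clamp's. The handle's middle circles it at 75 mm radius in the clamp's x-z plane. The wheel is 166 mm across, with a 16 mm round rim and five spokes.
- handle_mid (a point): Middle of the crank handle: black cylinder, 22 mm across, 42 mm long, parallel to the axle, standing out to -y from the rim (its near end 2 mm clear of it). Grip it across, fingers closing along the clamp's x; it spins freely on its pin, so the tool can keep one orientation all the way round. Use its position only: its axes spin.
- wheel (a joint): Wheel angle, rad: 0 with the handle on top, start -1.9 to 1.9; grows clockwise facing the wheel (from the top towards the clamp's +x) and closes, 30 mm a turn. Stays where left. Running drag 6.7 N at the handle, 1 N more while pushing the halves; on the closed mould it grows 1 N per 16 N of pressing. Tight: 4 to 7 N over the drag; 11 N over it cracks plaster. Let go, it keeps up to 100 N.
- plate: Steel press plate 110 x 16 x 120 mm, slides along the clamp's y, driven by the wheel through stiff springs behind it (40 N per mm, so 0.5 rad of wheel after closing adds about 100 N). Origin: in its pressing face (which looks to +y), at the level of the base's top, middle of the width.
- mould_front: Plaster mould half next to the press plate, loose, 110 (x) x 55 (y) x 130 mm (z), about 0.9 kg. Origin: centre of its underside; axes nearly the clamp's. A notch in the top of the face towards the other half is the pouring hole.
- mould_back: The other plaster mould half, next to the back stop; same size, origin and axes; its notch faces the front half. When closed the two origins are 55 mm apart.
- lantern: White ceramic cone, 160 mm high, 88 mm across at its foot; bystander. Origin: centre of its underside.
- bowl: Brown clay bowl, 120 mm across, 55 mm high; bystander. Origin: centre of its underside.
- brush_jar: Amber glass jar with brushes, 76 mm across, 200 mm high in all; bystander. Origin: centre of its underside.

How it is judged:
By the outcome, as a careful person would: the job done as asked, in the order asked, and still so for the second after the job is handed in, with the robot touching nothing.
It also fails if it takes over 67 s, if anything falls off the work surface, if the arm or the gripper's body presses on something with over 40 N, if the wrist force passes 120 N, or if a joint passes its speed limit or range.

## Working session

There is one attempt and no reset: what is moved stays moved. The work goes in short steps, Python scripts to look and compute and a tool call to move; the robot and the scene stay as the last step left them, time stands still between calls to the robot, and variables do not carry over. Pictures are saved under pics/ and viewed, at most 10 in all, crops included, and the job is handed in when it is done.

Besides the shell and the picture viewer there is one more tool, called after "Emit:" as name(argument=value, ...), one argument or row to a line, values as JSON. send_rows: Moves the arm, as the interface text tells. Its arguments: {"type":"object","properties":{"targets":{"type":"array"},"grip_force":{"type":"number"}},"required":["targets"]}

```bash
mkdir -p pics; python3 - <<'E'
from rig import r,cams
import cv2,pickle
d={}
for n in("scene","top","wrist"):
    f=cams.grab_frame(n);d[n]=f;cv2.imwrite(f"pics/{n}0.png",f["color"])
    print(n,{k:f[k] for k in f if k!="color"})
pickle.dump(d,open("f0.pkl","wb"))
print(r.sense())
E
```

```text
scene {'fx': 377.02375054115987, 'fy': 377.02375054115987, 'cx': 317.08669482270307, 'cy': 204.63533544449226, 'k1': -0.0882355945009667, 'xyz': array([1165.44888599,  -94.67720683, 1279.05707404]), 'attitude': array([-2.57377015, -0.00863122,  1.43354314])}
top {'fx': 439.00037027539696, 'fy': 439.00037027539696, 'cx': 311.1799201247677, 'cy': 197.06733745120778, 'k1': -0.11343176639007489, 'xyz': array([ 3.32707434e+02, -1.27280957e+00,  1.63417441e+03]), 'attitude': array([-3.02310984, -0.00565799, -1.54435413])}
wrist {'fx': 308.09172200705535, 'fy': 308.09172200705535, 'cx': 309.55597041894794, 'cy': 197.54529793459835, 'k1': -0.0610578241678174, 'xyz': array([ 249.27602404, -577.09120661,  373.7239988 ]), 'attitude': array([ 2.86695122e+00,  2.38120024e-03, -1.27163925e+00])}
{'clock': 0.15, 'qpos': array([-1.27441448e+00,  3.53485625e-01,  1.63398286e+00, -1.49900687e-05,
        1.15526200e+00, -2.39551809e-03]), 'qvel': array([ 0.00147095, -0.00256094, -0.00270806, -0.00150333, -0.00148776,
       -0.00196847]), 'joint_efforts': array([ 1.47685008e-03, -6.05636072e+01, -3.42337775e+01,  4.39809810e-05,
        6.15819343e-03,  2.34847158e-05]), 'eef_pos': array([ 183.85223018, -596.93159809,  230.72793719]), 'tcp_rot': array([-3.14045479e+00,  1.09817917e-05,  2.98783434e-01]), 'contact_force': array([-0.82704403,  0.40995514,  0.30816644]), 'wrist_torque': array([-0.00607935,  0.06968096, -0.02244777]), 'grasp_force': 0.0, 'opening': 0.9954057836022945}
```

View pics/scene0.png

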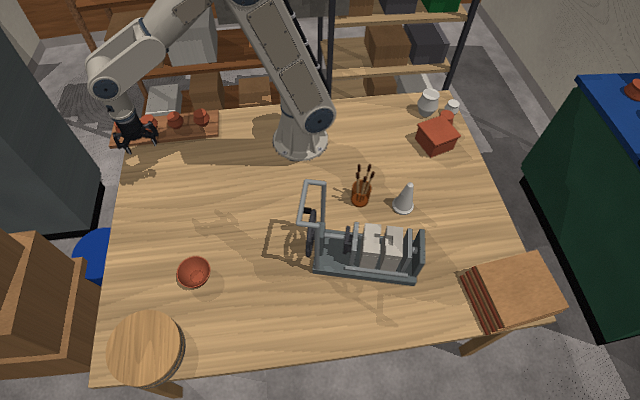

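View pics/top0.png

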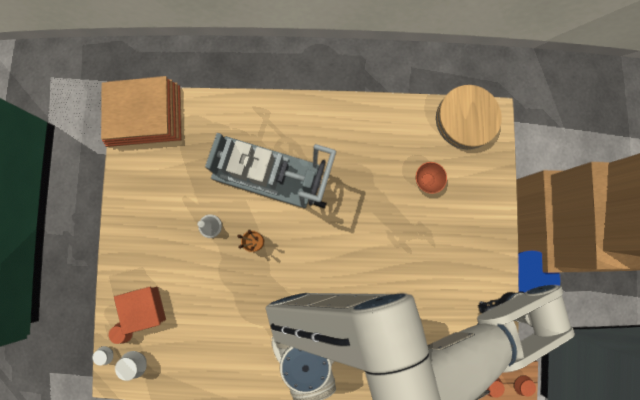

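The scene camera, which looks back at the robot, shows the clamp at about (300–425, 180–285). Its wheel is on the left (world -y side), near (310,235), and the jar (360,190) and lantern (403,200) stand behind it. In the top view the clamp covers (207–335, 133–208), with the guard bar at about (322,160). I'll zoom in on both.

```bash
cat > h.py <<'E'
import numpy as np,cv2
from scipy.spatial.transform import Rotation as Ro
def rot(a): return Ro.from_euler('xyz',a).as_matrix()
def proj(f,P):
    p=(np.atleast_2d(P)-f["xyz"])@rot(f["attitude"]); s=p[:,:2]/p[:,2:]
    s=s*(1+f["k1"]*(s**2).sum(1,keepdims=True))
    return s*[f["fx"],f["fy"]]+[f["cx"],f["cy"]]
def ray(f,uv):
    d=(np.atleast_2d(uv)-[f["cx"],f["cy"]])/[f["fx"],f["fy"]]; s=d.copy()
    for _ in range(20): s=d/(1+f["k1"]*(s**2).sum(1,keepdims=True))
    v=np.c_[s,np.ones(len(s))]@rot(f["attitude"]).T
    return v/np.linalg.norm(v,axis=1,keepdims=True)
def onz(f,uv,z):
    v=ray(f,uv); return f["xyz"]+v*((z-f["xyz"][2])/v[:,2])[:,None]
def tri(obs):
    A=0;b=0
    for f,uv in obs:
        v=ray(f,uv)[0];M=np.eye(3)-np.outer(v,v);A=A+M;b=b+M@f["xyz"]
    return np.linalg.solve(A,b)
E
python3 - <<'E'
from h import *
import pickle
d=pickle.load(open("f0.pkl","rb"))
print([proj(d[n],[184,-597,231]) for n in d])
a=cv2.resize(d["scene"]["color"][165:295,285:445],None,fx=5,fy=5,interpolation=cv2.INTER_CUBIC)
b=cv2.resize(d["top"]["color"][125:255,195:355],None,fx=5,fy=5,interpolation=cv2.INTER_CUBIC)
a=a[:600];b=b[:600]
cv2.imwrite("pics/sc.png",a);cv2.imwrite("pics/tc.png",b)
E
```

```text
[array([[143.8279676 , 150.29265788]]), array([[492.22367703, 299.28069129]]), array([[309.80571273, 250.77092531]])]
```

View pics/sc.png

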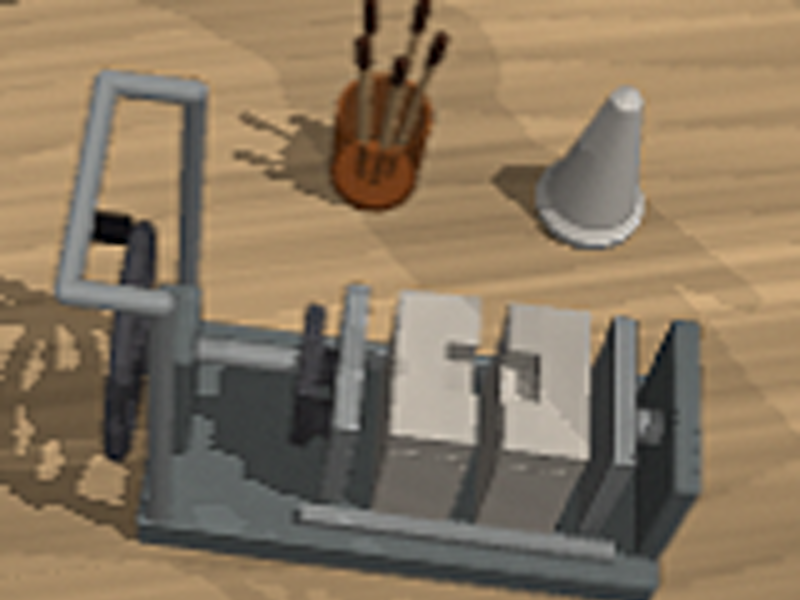

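View pics/tc.png

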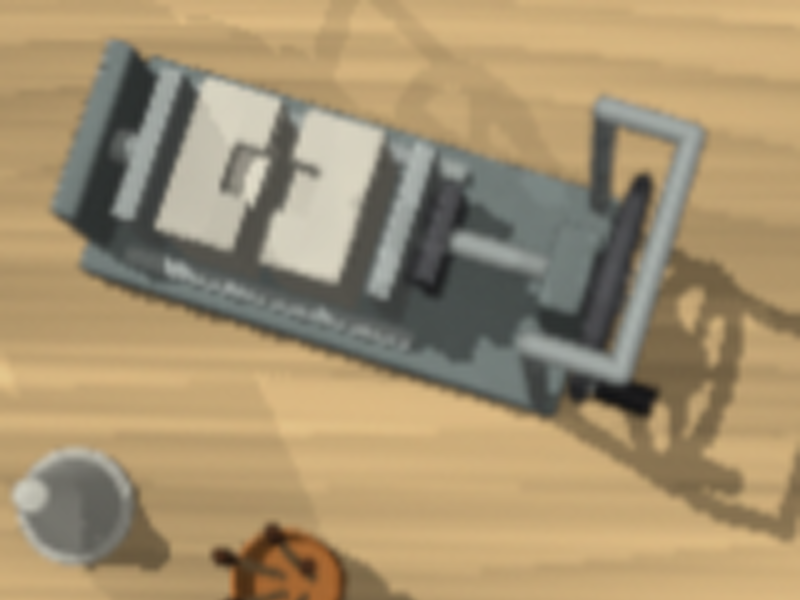

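The zooms show the guard bar's corners, in crop pixels: -x end at scene (103,80) and top (622,370), +x end at scene (70,293) and top (698,130). The black handle runs from scene (95,227) to (128,231) and top (655,400) to (600,390). It sits on the robot side, so the wheel angle is about -1.5.

```bash
python3 - <<'E'
from h import *
import pickle
from scipy.optimize import least_squares
d=pickle.load(open("f0.pkl","rb"));S,T=d["scene"],d["top"]
s=lambda u,v:(S,[285+u/5-.4,165+v/5-.4]); t=lambda u,v:(T,[195+u/5-.4,125+v/5-.4])
P={'gm':(s(105,80),t(623,370)),'gp':(s(70,293),t(698,130)),'ho':(s(95,227),t(652,402)),'hm':(s(112,229),t(625,396))}
X={k:tri(v) for k,v in P.items()}
for k in X: print(k,X[k].round(1),[ (proj(f,X[k])[0]-uv).round(1) for f,uv in P[k]])
g=X['gp']-X['gm'];print('bar len',np.linalg.norm(g),'yaw',np.degrees(np.arctan2(g[1],g[0])))
# joint fit: clamp x,y,yaw from several labelled points (pixel, both views)
L=[((-75,-215,340),P['gm']),((75,-215,340),P['gp']),
   ((-85,-175,40),(t(540,410),)),((-85,195,40),(t(85,258),)),((85,195,40),(s(657,560),)),((85,-175,40),(s(140,518),))]
def W(p,c): 
    a=p[2];return np.array([p[0]+np.cos(a)*c[0]-np.sin(a)*c[1],p[1]+np.sin(a)*c[0]+np.cos(a)*c[1],c[2]])
fun=lambda p:np.concatenate([proj(f,W(p,c))[0]-uv for c,o in L for f,uv in o])
q=least_squares(fun,[600,100,.3]);print(q.x,np.degrees(q.x[2]),q.fun.reshape(-1,2).round(1))
a=q.x[2];v=X['hm']-W(q.x,(0,-221,150))
c=[np.cos(a)*v[0]+np.sin(a)*v[1],-np.sin(a)*v[0]+np.cos(a)*v[1],v[2]];print('handle rel hub',c,np.hypot(c[0],c[2]),np.arctan2(c[0],c[2]))
E
```

```text
gm [482.8 -28.1 341.8] [array([-0.1,  0. ]), array([-0.1, -0. ])]
gp [629.5 -67.9 341.9] [array([-0.7,  0. ]), array([-0.7, -0.1])]
ho [482.2 -44.8 172.6] [array([-2.1, -0. ]), array([-2.1, -0.3])]
hm [485.4 -30.  171.9] [array([-1.1,  0. ]), array([-1.1, -0.2])]
bar len 151.99514210713082 yaw -15.18095426391419
[ 6.10489685e+02  1.60697715e+02 -2.60548452e-01] -14.928326668289865 [[ 0.1  0.3]
 [-0.2  0.1]
 [-0.2 -0.3]
 [-1.3  0.7]
 [ 3.1  1. ]
 [-1.9  3.1]
 [ 1.1  4.3]
 [-0.6  0.7]]
handle rel hub [np.float64(-71.7040494955209), np.float64(4.515095844078111), np.float64(21.88043078915993)] 74.96815300896328 -1.274622248642004
```

```bash
python3 - <<'E'
from h import *
a=np.radians(-15.2);C=Ro.from_euler('z',a).as_matrix()
for th in (30,35):
  s,c=np.sin(np.radians(th)),np.cos(np.radians(th))
  for sg in(1,-1):
    x=np.array([0,c,s])*sg;z=np.array([0,s,-c]);R=C@np.c_[x,np.cross(z,x),z]
    print(th,sg,'rpy',Ro.from_matrix(R).as_euler('xyz').round(3))
    for q1,q23 in((-.15,1.9),(-.25,2.2),(-.25,1.7),(-.4,1.9)):
      M=rot([0,-q23,0])@rot([0,0,-q1])@R
      e=Ro.from_matrix(M).as_euler('ZYZ');print(q1,q23,e[0].round(2),e[1].round(2),(e[2]-np.pi/2).round(2))
E
```

```text
30 1 rpy [ 3.142 -0.524  1.306]
-0.15 1.9 0.56 1.23 -0.07
-0.25 2.2 0.62 1.03 -0.34
-0.25 1.7 0.53 1.45 -0.05
-0.4 1.9 0.53 1.35 -0.28
30 -1 rpy [-3.142  0.524 -1.836]
-0.15 1.9 0.56 1.23 -3.21
-0.25 2.2 0.62 1.03 -3.48
-0.25 1.7 0.53 1.45 -3.19
-0.4 1.9 0.53 1.35 -3.42
35 1 rpy [ 3.142 -0.611  1.306]
-0.15 1.9 0.65 1.24 -0.1
-0.25 2.2 0.72 1.06 -0.38
-0.25 1.7 0.62 1.46 -0.06
-0.4 1.9 0.62 1.38 -0.3
35 -1 rpy [-3.142  0.611 -1.836]
-0.15 1.9 0.65 1.24 -3.24
-0.25 2.2 0.72 1.06 -3.53
-0.25 1.7 0.62 1.46 -3.2
-0.4 1.9 0.62 1.38 -3.44
```

```bash
cat >> h.py <<'E'
YAW=np.radians(-15.1);O=np.array([611.8,160,0]);LEAN=np.radians(40)
C=Ro.from_euler('z',YAW).as_matrix()
RT=C@np.c_[[0,np.cos(LEAN),np.sin(LEAN)],[1,0,0],[0,np.sin(LEAN),-np.cos(LEAN)]]
def c2w(c): return O+C@np.asarray(c,float)
def w2c(w): return C.T@(np.asarray(w)-O)
def tcp(g,back=0): return c2w(g)+(19-back)*RT[:,2]
def rel(st,p,R=RT):
    R0=rot(st["tcp_rot"]);return (R0.T@(p-st["eef_pos"])/1000).round(4),Ro.from_matrix(R0.T@R).as_rotvec().round(4)
E
python3 - <<'E'
from h import *;from rig import r
st=r.sense();p=tcp((-71.7,-228,172),110);print(p,rel(st,p))
E
```

```text
[467.94271899 -97.92362643 241.71004432] (array([ 0.4184, -0.3933, -0.0105]), array([ 0.3505,  0.6364, -0.9661]))
```

Emit:
send_rows(
  targets=[0.418,-0.393,-0.01,0.35,0.636,-0.966,0.2,0.418,-0.393,-0.01,0.35,0.636,-0.966,0.2,0.418,-0.393,-0.01,0.35,0.636,-0.966,0.2,0.418,-0.393,-0.01,0.35,0.636,-0.966,0.2,0.418,-0.393,-0.01,0.35,0.636,-0.966,0.2,0.418,-0.393,-0.01,0.35,0.636,-0.966,0.2,0.418,-0.393,-0.01,0.35,0.636,-0.966,0.2,0.418,-0.393,-0.01,0.35,0.636,-0.966,0.2,0.418,-0.393,-0.01,0.35,0.636,-0.966,0.2,0.418,-0.393,-0.01,0.35,0.636,-0.966,0.2,0.418,-0.393,-0.01,0.35,0.636,-0.966,0.2,0.418,-0.393,-0.01,0.35,0.636,-0.966,0.2],
  grip_force=40,
)

```text
clock: 1.15
eef_pos: [431.9, -161.4, 239.3]
tcp_rot: [-3.141, -0.698, 1.306]
contact_force: [1.3, 0.4, 0.0]
opening: 0.598
grasp_force: 0.0
```

```bash
python3 - <<'E'
from h import *;from rig import r,cams
import pickle
st=r.sense();p=tcp((-71.7,-228,172),110);print(st["clock"],st["eef_pos"],st["qpos"].round(2),st["contact_force"],rel(st,p))
f=cams.grab_frame("wrist");pickle.dump(f,open("f1.pkl","wb"));cv2.imwrite("pics/w1.png",f["color"])
print(proj(f,[c2w(c) for c in((-71.7,-242,172),(-71.7,-200,172),(0,-215,340),(-75,-215,340))]))
E
```

```text
1.15 [ 431.94438343 -161.43773115  239.29539261] [-0.79  0.29  1.91  0.6   1.38 -0.77] [1.28957144 0.38175948 0.02120142] (array([0.0558, 0.0182, 0.0436]), array([ 0.0001,  0.0006, -0.0008]))
[[ 331.07102254  139.75149318]
 [ 329.66034149  101.98411569]
 [ 508.6241514  -121.11821735]
 [ 343.50590366 -132.0052706 ]]
```

View pics/w1.png

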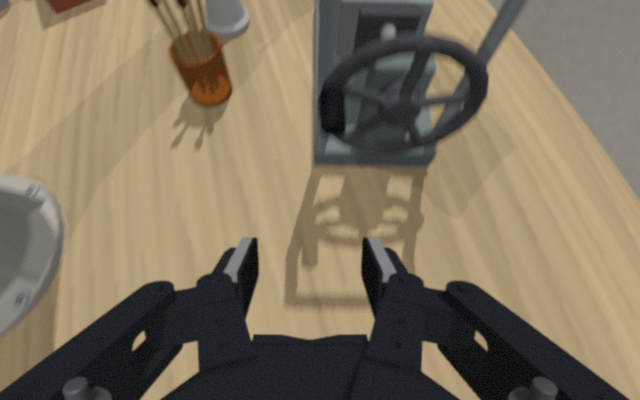

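The wrist view shows the handle as a black bar from about (330,92) to (333,132), on the left of the wheel (hub about (398,107)). It lies 5–8 px above the prediction. The jar is well to the left and the fingers are clear. I'll finish the standoff and measure again.

Emit:
send_rows(
  targets=[0.028,0.009,0.022,0,0,0,0.2,0.056,0.018,0.044,0,0,0,0.2,0.056,0.018,0.044,0,0,0,0.2,0.056,0.018,0.044,0,0,0,0.2],
)

```text
clock: 1.53
eef_pos: [467.2, -97.2, 242.2]
tcp_rot: [3.141, -0.696, 1.311]
contact_force: [0.5, -0.0, -0.2]
opening: 0.602
grasp_force: 0.0
```

```bash
python3 - <<'E'
from h import *;from rig import r,cams
import pickle
st=r.sense();print(st["clock"],st["eef_pos"],st["qpos"].round(2))
f=cams.grab_frame("wrist");pickle.dump(f,open("f2.pkl","wb"))
g=pickle.load(open("f1.pkl","rb"))
for k in(f,g):print(proj(k,[c2w(c) for c in((-71.7,-242,172),(-71.7,-200,172),(0,-198,150))]).round(0).tolist())
A=cv2.resize(g["color"][30:180,290:500],None,fx=3.8,fy=3.8,interpolation=cv2.INTER_CUBIC)
cv2.imwrite("pics/w2.png",cv2.resize(f["color"][0:240,220:540],None,fx=2.5,fy=2.5,interpolation=cv2.INTER_CUBIC));cv2.imwrite("pics/w1c.png",A)
E
```

```text
1.5333 [467.23971224 -97.24689423 242.18044979] [-0.65  0.26  1.93  0.66  1.31 -0.69]
[[311.0, 218.0], [311.0, 171.0], [391.0, 181.0]]
[[331.0, 140.0], [330.0, 102.0], [400.0, 116.0]]
```

View pics/w2.png

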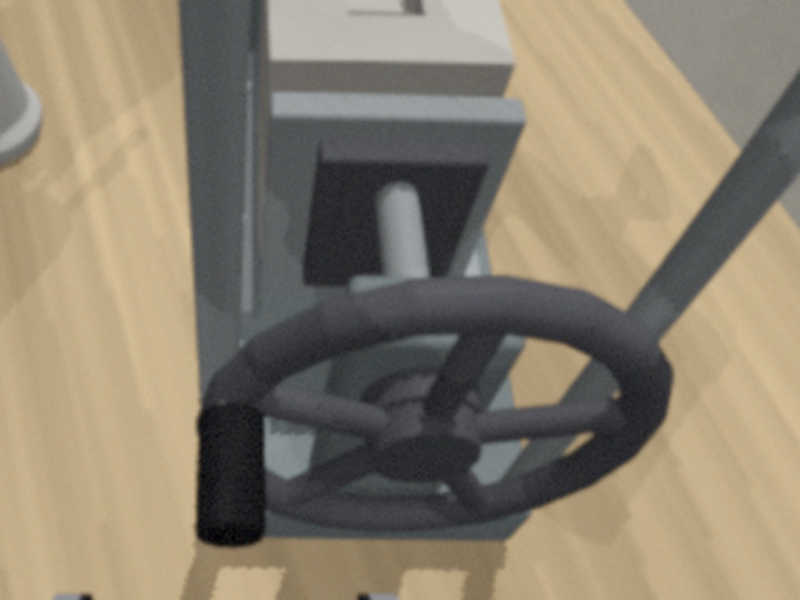

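View pics/w1c.png

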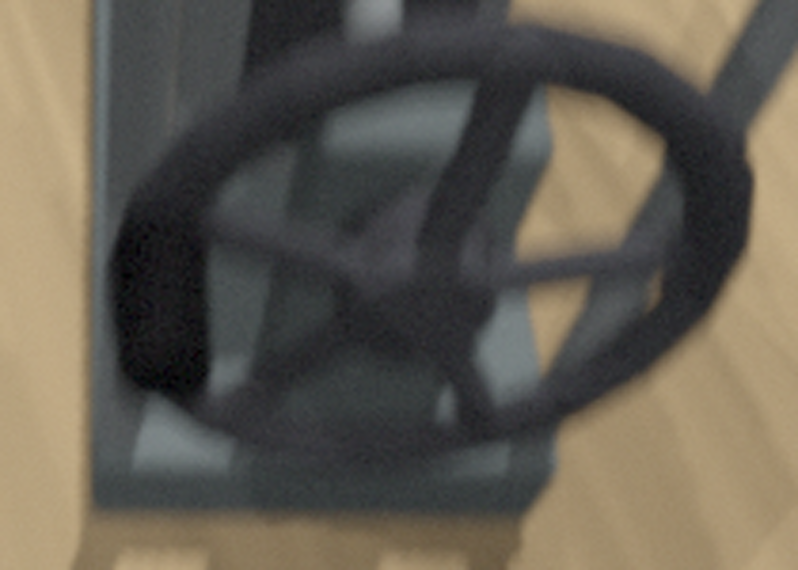

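Crop w2 (scale 2.5, offset (220,0)) shows the handle centred at u=231, with its outer end at v≈532 and its near end at v≈412. The rim spans v 275–530, with its right edge at u=672. I'll compare that with the model.

```bash
python3 - <<'E'
from h import *
import pickle
d=pickle.load(open("f0.pkl","rb"));S,T=d["scene"],d["top"];f=pickle.load(open("f2.pkl","rb"))
t=np.linspace(0,2*np.pi,200);pts=[]
for p in np.linspace(0,2*np.pi,24):
    rr=75+8*np.cos(p);pts+=[c2w((rr*np.sin(a),-190+8*np.sin(p),150+rr*np.cos(a))) for a in t]
for off in((0,0,0),(0,4,0),(0,0,3)):
    uv=proj(f,np.array(pts)+C@np.array(off,float));print(off,uv.min(0),uv.max(0))
print('seen top 110 bottom 212.5 right 488.8')
w=lambda u,v:(f,[220+u/2.5-.3,v/2.5-.3])
s=lambda u,v:(S,[285+u/5-.4,165+v/5-.4]); tt=lambda u,v:(T,[195+u/5-.4,125+v/5-.4])
for n,o in(('outer',[w(231,531),tt(652,402),s(95,227)]),('outer w+t',[w(231,531),tt(652,402)]),('outer w+s',[w(231,531),s(95,227)])):
    X=tri(o);print(n,X.round(1),w2c(X).round(1),[(proj(k,X)[0]-q).round(1) for k,q in o])
E
```

```text
(0, 0, 0) [298.69757061 109.3823277 ] [490.48438347 212.34059639]
(0, 4, 0) [298.77773481 104.83419857] [489.28752548 209.07105307]
(0, 0, 3) [298.58577061 106.43802602] [492.4248786  211.36129396]
seen top 110 bottom 212.5 right 488.8
outer [481.7 -46.  168.8] [ -72.  -232.8  168.8] [array([-1.2, -3.1]), array([-1.8, -0. ]), array([-2.4,  0.5])]
outer w+t [481.  -51.8 176.4] [ -71.1 -238.5  176.4] [array([-0.1,  0. ]), array([ 0., -0.])]
outer w+s [480.6 -41.9 163.7] [ -74.1 -229.1  163.7] [array([-3.8, -5. ]), array([-1.2,  0.9])]
```

```bash
python3 - <<'E'
from h import *;from rig import r
import pickle
f=pickle.load(open("f2.pkl","rb"))
for th in(-1.35,-1.3,-1.25,-1.2,-1.15): print(th,proj(f,[c2w((75*np.sin(th),y,150+75*np.cos(th))) for y in(-242,-200)]).round(1).tolist())
print('seen 312.1,212  ~312.5,166')
st=r.sense()
for th in(-1.2,):
  g=(75*np.sin(th),-228,150+75*np.cos(th));print(g,rel(st,tcp(g,0)))
E
```

```text
-1.35 [[309.3, 220.9], [309.5, 174.1]]
-1.3 [[310.5, 219.3], [310.6, 172.0]]
-1.25 [[311.9, 217.7], [311.9, 169.9]]
-1.2 [[313.6, 216.0], [313.5, 167.8]]
-1.15 [[315.6, 214.4], [315.3, 165.6]]
seen 312.1,212  ~312.5,166
(np.float64(-69.90293144754197), -228, np.float64(177.1768315857505)) (array([0.0038, 0.0026, 0.1067]), array([-0.0005,  0.002 ,  0.0018]))
```

Emit:
send_rows(
  targets=[0.004,0.002,0.03,0,0.002,0.002,0.2,0.004,0.002,0.06,0,0.002,0.002,0.2,0.004,0.002,0.08,0,0.002,0.002,0.2,0.004,0.002,0.095,0,0.002,0.002,0.2,0.004,0.002,0.106,0,0.002,0.002,0.2,0.004,0.002,0.106,0,0.002,0.002,0.2,0.004,0.002,0.106,0,0.002,0.002,0.2],
)

```text
clock: 2.17
eef_pos: [487.6, -31.3, 163.4]
tcp_rot: [-3.14, -0.699, 1.304]
contact_force: [0.1, 0.7, -0.0]
opening: 0.603
grasp_force: 0.0
```

```bash
python3 - <<'E'
from h import *;from rig import r,cams
st=r.sense();print(st["clock"],st["eef_pos"],w2c(st["eef_pos"]-19*rot(st["tcp_rot"])[:,2]),st["contact_force"],st["qpos"].round(2))
f=cams.grab_frame("wrist");cv2.imwrite("pics/w3.png",f["color"])
E
```

```text
2.1667 [487.61746291 -31.32514152 163.38761236] [ -70.06396417 -229.28984592  177.93608713] [ 0.1487098   0.69799903 -0.01563149] [-0.52  0.36  2.03  0.77  1.11 -0.74]
```

View pics/w3.png

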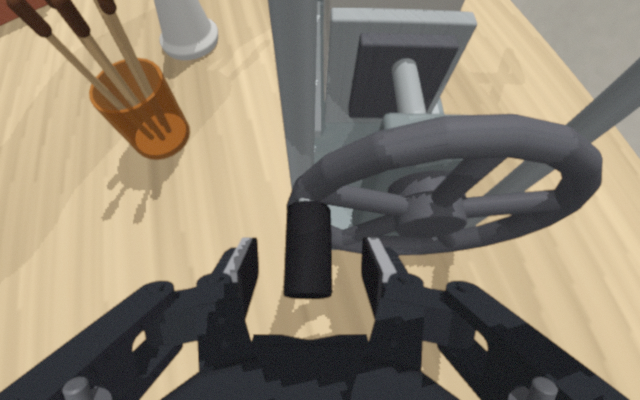

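The handle, centred at (308,250), sits midway between the pads at (248,262) and (372,262). Its apparent width suggests it lies somewhat deeper than the pads, so I'll check that.

```bash
python3 - <<'E'
from h import *;from rig import r,cams
import pickle
f=cams.grab_frame("wrist");m=(cv2.cvtColor(f["color"],cv2.COLOR_BGR2GRAY)<32)[190:310,270:345]
for v in range(210,300,10): 
    x=np.where(m[v-190])[0]; print(v,270+x.min(),270+x.max(),len(x))
def sil(z,x,y): # silhouette width px at axis point
    uv=proj(f,[c2w((x+11*np.cos(a),y,z+11*np.sin(a))) for a in np.linspace(0,6.3,60)]);return uv.min(0).round(1),uv.max(0).round(1)
for th in(-1.2,-1.25,-1.3,-1.35):
    for y in(-242,-200):print(th,y,sil(150+75*np.cos(th),75*np.sin(th),y))
st=r.sense();R=rot(st["tcp_rot"]);print('grasp,tcp px',proj(f,[st["eef_pos"]-19*R[:,2],st["eef_pos"]]))
E
```

```text
210 288 327 6
220 288 328 6
230 287 327 10
240 287 329 13
250 286 328 11
260 286 328 11
270 285 328 8
280 285 329 11
290 286 328 11
-1.2 -242 (array([284.2, 296.2]), array([334.6, 301.7]))
-1.2 -200 (array([286.8, 201.1]), array([331.7, 218. ]))
-1.25 -242 (array([282. , 297.2]), array([331.2, 302.4]))
-1.25 -200 (array([284.7, 204.2]), array([328.7, 220.4]))
-1.3 -242 (array([280.2, 298.2]), array([328.3, 303.2]))
-1.3 -200 (array([283.1, 207.1]), array([326.2, 222.6]))
-1.35 -242 (array([279. , 299.1]), array([325.9, 303.9]))
-1.35 -200 (array([281.9, 210. ]), array([324.1, 224.9]))
grasp,tcp px [[310.32381738 270.07765826]
 [310.3248604  251.57542812]]
```

Emit:
send_rows(
  targets=[0,0,0.003,0,0,0,0.2,0,0,0.005,0,0,0,0.2,0,0,0.005,0,0,0,-0.2,0,0,0.005,0,0,0,-1,0,0,0.005,0,0,0,-1,0,0,0.005,0,0,0,-1,0,0,0.005,0,0,0,-1,0,0,0.005,0,0,0,-1],
  grip_force=50,
)

```text
clock: 2.93
eef_pos: [487.8, -27.6, 159.7]
tcp_rot: [-3.14, -0.698, 1.305]
contact_force: [-4.8, -3.0, 4.1]
opening: 0.247
grasp_force: 48.5
```

```bash
cat > st.py <<'E'
from h import *;from rig import r
st=r.sense();R=rot(st["tcp_rot"]);g=w2c(st["eef_pos"]-17*R[:,2])
v=g-[0,-221,150];th=np.arctan2(v[0],v[2]);F=C.T@st["contact_force"]
e=np.array([np.sin(th),0,np.cos(th)]);t=np.array([np.cos(th),0,-np.sin(th)])
print("clk %.2f g %s rad %.1f th %.3f open %.3f gf %.0f Ftool(clamp) %s  Frad %.1f Ftan %.1f"%(st["clock"],g.round(1),np.hypot(v[0],v[2]),th,st["opening"],st["grasp_force"],F.round(1),F@e,F@t), "q",st["qpos"].round(2), "tau",st["wrist_torque"].round(2))
E
python3 st.py
```

```text
clk 2.93 g [ -70.9 -224.4  172.7] rad 74.4 th -1.261 open 0.247 gf 49 Ftool(clamp) [-3.8 -4.2  4.1]  Frad 4.9 Ftan 2.7 q [-0.51  0.36  2.04  0.78  1.1  -0.74] tau [-0.36  0.64  0.27]
```

```bash
python3 - <<'E'
from h import *
import pickle
T=pickle.load(open("f0.pkl","rb"))["top"]
P=lambda u,v,z:w2c(onz(T,[[195+u/5-.4,125+v/5-.4]],z)[0]).round(1)
print('plate faces',P(390,215,160),P(408,222,160));print('front half',P(364,207,170),P(278,182,170));print('back half',P(258,175,170),P(178,155,170));print('stop',P(158,147,160),P(140,140,160))
def rows(th0,step,n=12,r=75.):
    out=[]
    for i in range(1,n+1):
        t=th0+min(i*step,1e9);dx=r*(np.sin(t)-np.sin(th0));dz=r*(np.cos(t)-np.cos(th0))
        out.append([round(.643*dz/1000,4),round(dx/1000,4),round(-.766*dz/1000,4)])
    return out
for o in rows(-1.26,.08): print(o)
E
```

```text
plate faces [  2.4 -31.2 160. ] [  1.3 -44.4 160. ]
front half [  1.1 -13.9 170. ] [  0.9  47.4 170. ]
back half [  1.6  62.  170. ] [ -0.7 118.8 170. ]
stop [  2.2 136.2 160. ] [  3.4 149.7 160. ]
[np.float64(0.0036), np.float64(0.0021), np.float64(-0.0043)]
[np.float64(0.0071), np.float64(0.0046), np.float64(-0.0085)]
[np.float64(0.0105), np.float64(0.0075), np.float64(-0.0125)]
[np.float64(0.0137), np.float64(0.0108), np.float64(-0.0163)]
[np.float64(0.0167), np.float64(0.0146), np.float64(-0.0199)]
[np.float64(0.0195), np.float64(0.0187), np.float64(-0.0233)]
[np.float64(0.0221), np.float64(0.0231), np.float64(-0.0264)]
[np.float64(0.0245), np.float64(0.0278), np.float64(-0.0292)]
[np.float64(0.0266), np.float64(0.0328), np.float64(-0.0317)]
[np.float64(0.0285), np.float64(0.0381), np.float64(-0.0339)]
[np.float64(0.03), np.float64(0.0436), np.float64(-0.0358)]
[np.float64(0.0313), np.float64(0.0492), np.float64(-0.0373)]
```

Emit:
send_rows(
  targets=[0.0036,0.0021,-0.0043,0,0,0,-1,0.0071,0.0046,-0.0085,0,0,0,-1,0.0105,0.0075,-0.0125,0,0,0,-1,0.0137,0.0108,-0.0163,0,0,0,-1,0.0167,0.0146,-0.0199,0,0,0,-1,0.0195,0.0187,-0.0233,0,0,0,-1,0.0221,0.0231,-0.0264,0,0,0,-1,0.0245,0.0278,-0.0292,0,0,0,-1,0.0266,0.0328,-0.0317,0,0,0,-1,0.0285,0.0381,-0.0339,0,0,0,-1,0.03,0.0436,-0.0358,0,0,0,-1,0.0313,0.0492,-0.0373,0,0,0,-1],
)

```text
clock: 3.93
eef_pos: [534.9, -41.0, 205.5]
tcp_rot: [-3.137, -0.695, 1.303]
contact_force: [2.3, -0.2, -32.2]
opening: 0.237
grasp_force: 49.8
```

```bash
python3 st.py; cat > gen.py <<'E'
import sys,numpy as np
th0,step=float(sys.argv[1]),float(sys.argv[2]);n=int(sys.argv[3]) if len(sys.argv)>3 else 12
r=75.;rx=float(sys.argv[4]) if len(sys.argv)>4 else 0;rz=float(sys.argv[5]) if len(sys.argv)>5 else 0
o=[]
for i in range(1,n+1):
    t=th0+i*step;dx=r*(np.sin(t)-np.sin(th0))+rx*i/n;dz=r*(np.cos(t)-np.cos(th0))+rz*i/n
    o+=["%.4f, %.4f, %.4f, 0, 0, 0, -1"%(.000643*dz,dx/1000,-.000766*dz)]
print(", ".join(o),"| end",th0+n*step)
E
python3 gen.py -0.3 .12
```

```text
clk 3.93 g [ -21.8 -225.   218.5] rad 71.9 th -0.308 open 0.237 gf 50 Ftool(clamp) [  2.3   0.4 -32.2]  Frad -31.4 Ftan -7.6 q [-0.49  0.35  1.9   0.74  1.19 -0.62] tau [-3.45  0.67 -0.44]
0.0014, 0.0087, -0.0016, 0, 0, 0, -1, 0.0021, 0.0177, -0.0025, 0, 0, 0, -1, 0.0021, 0.0267, -0.0025, 0, 0, 0, -1, 0.0014, 0.0356, -0.0016, 0, 0, 0, -1, 0.0000, 0.0443, -0.0000, 0, 0, 0, -1, -0.0020, 0.0527, 0.0024, 0, 0, 0, -1, -0.0047, 0.0607, 0.0056, 0, 0, 0, -1, -0.0080, 0.0681, 0.0095, 0, 0, 0, -1, -0.0118, 0.0749, 0.0140, 0, 0, 0, -1, -0.0161, 0.0809, 0.0192, 0, 0, 0, -1, -0.0208, 0.0861, 0.0248, 0, 0, 0, -1, -0.0259, 0.0903, 0.0309, 0, 0, 0, -1 | end 1.14
```

```bash
cat > gen.py <<'E'
# gen.py cmdx cmdz cx cz th0 step n : circle targets relative to the commanded point
import sys,numpy as np
mx,mz,cx,cz,th0,step,n=map(float,sys.argv[1:8]);n=int(n);o=[]
for i in range(1,n+1):
    t=th0+i*step;X=cx+75*np.sin(t);Z=cz+75*np.cos(t)
    o+=["%.4f, %.4f, %.4f, 0, 0, 0, -1"%(.000643*(Z-mz),(X-mx)/1000,-.000766*(Z-mz))]
print(", ".join(o),"| end th %.3f cmd %.2f %.2f"%(t,X,Z))
E
python3 gen.py -21.3 221.0 -0.5 146.5 -.28 .12 12
```

```text
-0.0003, 0.0089, 0.0004, 0, 0, 0, -1, 0.0003, 0.0178, -0.0003, 0, 0, 0, -1, 0.0002, 0.0268, -0.0002, 0, 0, 0, -1, -0.0006, 0.0357, 0.0008, 0, 0, 0, -1, -0.0021, 0.0444, 0.0025, 0, 0, 0, -1, -0.0043, 0.0527, 0.0051, 0, 0, 0, -1, -0.0070, 0.0606, 0.0084, 0, 0, 0, -1, -0.0104, 0.0680, 0.0124, 0, 0, 0, -1, -0.0143, 0.0746, 0.0170, 0, 0, 0, -1, -0.0187, 0.0805, 0.0223, 0, 0, 0, -1, -0.0235, 0.0855, 0.0280, 0, 0, 0, -1, -0.0286, 0.0896, 0.0341, 0, 0, 0, -1 | end th 1.160 cmd 68.26 176.45
```

Emit:
send_rows(
  targets=[-0.0003,0.0089,0.0004,0,0,0,-1,0.0003,0.0178,-0.0003,0,0,0,-1,0.0002,0.0268,-0.0002,0,0,0,-1,-0.0006,0.0357,0.0008,0,0,0,-1,-0.0021,0.0444,0.0025,0,0,0,-1,-0.0043,0.0527,0.0051,0,0,0,-1,-0.007,0.0606,0.0084,0,0,0,-1,-0.0104,0.068,0.0124,0,0,0,-1,-0.0143,0.0746,0.017,0,0,0,-1,-0.0187,0.0805,0.0223,0,0,0,-1,-0.0235,0.0855,0.028,0,0,0,-1,-0.0286,0.0896,0.0341,0,0,0,-1],
)

```text
clock: 4.93
eef_pos: [620.9, -65.0, 163.7]
tcp_rot: [-3.138, -0.697, 1.306]
contact_force: [-15.1, -12.3, 1.9]
opening: 0.244
grasp_force: 53.3
```

```bash
python3 st.py;python3 gen.py 68.26 176.45 -0.5 147 1.16 .12 12
```

```text
clk 4.93 g [  67.5 -225.8  176.7] rad 72.5 th 1.194 open 0.244 gf 53 Ftool(clamp) [-11.4 -15.8   1.9]  Frad -9.9 Ftan -6.0 q [-0.46  0.52  1.73  0.75  1.17 -0.6 ] tau [-1.55  1.81  0.98]
-0.0051, 0.0031, 0.0061, 0, 0, 0, -1, -0.0107, 0.0051, 0.0128, 0, 0, 0, -1, -0.0165, 0.0061, 0.0196, 0, 0, 0, -1, -0.0223, 0.0061, 0.0265, 0, 0, 0, -1, -0.0280, 0.0049, 0.0334, 0, 0, 0, -1, -0.0336, 0.0027, 0.0400, 0, 0, 0, -1, -0.0390, -0.0006, 0.0465, 0, 0, 0, -1, -0.0441, -0.0048, 0.0525, 0, 0, 0, -1, -0.0489, -0.0099, 0.0582, 0, 0, 0, -1, -0.0532, -0.0159, 0.0633, 0, 0, 0, -1, -0.0570, -0.0227, 0.0679, 0, 0, 0, -1, -0.0603, -0.0301, 0.0718, 0, 0, 0, -1 | end th 2.600 cmd 38.16 82.73
```

```bash
cat > gen.py <<'E'
# gen.py cmdx cmdy cmdz cx cz th0 step n [hold]: circle targets relative to the commanded point; y follows -0.012*X
import sys,numpy as np
mx,my,mz,cx,cz,th0,step,n=map(float,sys.argv[1:9]);n=int(n);o=[]
for i in range(1,n+1):
    t=th0+i*step;X=cx+75*np.sin(t);Z=cz+75*np.cos(t);Y=-.010*(X+70)
    dy=(Y-my)*min(1,i/4)
    o+=["%.4f, %.4f, %.4f, 0, 0, 0, -1"%(.000643*(Z-mz)+.000766*dy,(X-mx)/1000,-.000766*(Z-mz)+.000643*dy)]
print(", ".join(o),"| end th %.3f cmd %.2f %.2f %.2f"%(t,X,Y,Z))
E
python3 gen.py 68.26 0 176.45 -1.2 146.2 1.16 .13 12
```

```text
-0.0064, 0.0026, 0.0070, 0, 0, 0, -1, -0.0128, 0.0047, 0.0141, 0, 0, 0, -1, -0.0193, 0.0055, 0.0213, 0, 0, 0, -1, -0.0258, 0.0051, 0.0285, 0, 0, 0, -1, -0.0320, 0.0034, 0.0359, 0, 0, 0, -1, -0.0379, 0.0005, 0.0430, 0, 0, 0, -1, -0.0436, -0.0036, 0.0498, 0, 0, 0, -1, -0.0488, -0.0088, 0.0561, 0, 0, 0, -1, -0.0536, -0.0151, 0.0619, 0, 0, 0, -1, -0.0578, -0.0222, 0.0670, 0, 0, 0, -1, -0.0614, -0.0302, 0.0714, 0, 0, 0, -1, -0.0642, -0.0388, 0.0750, 0, 0, 0, -1 | end th 2.720 cmd 29.49 -0.99 77.77
```

Emit:
send_rows(
  targets=[-0.0064,0.0026,0.007,0,0,0,-1,-0.0128,0.0047,0.0141,0,0,0,-1,-0.0193,0.0055,0.0213,0,0,0,-1,-0.0258,0.0051,0.0285,0,0,0,-1,-0.032,0.0034,0.0359,0,0,0,-1,-0.0379,0.0005,0.043,0,0,0,-1,-0.0436,-0.0036,0.0498,0,0,0,-1,-0.0488,-0.0088,0.0561,0,0,0,-1,-0.0536,-0.0151,0.0619,0,0,0,-1,-0.0578,-0.0222,0.067,0,0,0,-1,-0.0614,-0.0302,0.0714,0,0,0,-1,-0.0642,-0.0388,0.075,0,0,0,-1],
)

```text
clock: 5.93
eef_pos: [588.7, -56.2, 66.5]
tcp_rot: [3.134, -0.699, 1.306]
contact_force: [10.5, -1.7, -6.1]
opening: 0.244
grasp_force: 52.0
```

```bash
python3 st.py;python3 gen.py 29.49 -0.99 77.77 -1.2 146.2 2.72 .13 12
```

```text
clk 5.93 g [  33.9 -225.7   79.5] rad 78.2 th 2.694 open 0.244 gf 52 Ftool(clamp) [10.5  1.1 -6.1]  Frad 10.1 Ftan -6.9 q [-0.47  0.63  1.85  0.83  1.02 -0.79] tau [-1.14 -0.98 -1.31]
-0.0022, -0.0091, 0.0026, 0, 0, 0, -1, -0.0035, -0.0186, 0.0043, 0, 0, 0, -1, -0.0040, -0.0283, 0.0051, 0, 0, 0, -1, -0.0037, -0.0381, 0.0050, 0, 0, 0, -1, -0.0026, -0.0477, 0.0038, 0, 0, 0, -1, -0.0007, -0.0570, 0.0017, 0, 0, 0, -1, 0.0019, -0.0659, -0.0013, 0, 0, 0, -1, 0.0053, -0.0742, -0.0051, 0, 0, 0, -1, 0.0093, -0.0817, -0.0098, 0, 0, 0, -1, 0.0139, -0.0884, -0.0152, 0, 0, 0, -1, 0.0190, -0.0941, -0.0212, 0, 0, 0, -1, 0.0245, -0.0988, -0.0277, 0, 0, 0, -1 | end th 4.280 cmd -69.30 -0.01 114.77
```

Emit:
send_rows(
  targets=[-0.0022,-0.0091,0.0026,0,0,0,-1,-0.0035,-0.0186,0.0043,0,0,0,-1,-0.004,-0.0283,0.0051,0,0,0,-1,-0.0037,-0.0381,0.005,0,0,0,-1,-0.0026,-0.0477,0.0038,0,0,0,-1,-0.0007,-0.057,0.0017,0,0,0,-1,0.0019,-0.0659,-0.0013,0,0,0,-1,0.0053,-0.0742,-0.0051,0,0,0,-1,0.0093,-0.0817,-0.0098,0,0,0,-1,0.0139,-0.0884,-0.0152,0,0,0,-1,0.019,-0.0941,-0.0212,0,0,0,-1,0.0245,-0.0988,-0.0277,0,0,0,-1],
)

```text
clock: 6.93
eef_pos: [488.7, -27.9, 103.0]
tcp_rot: [-3.141, -0.699, 1.305]
contact_force: [-1.5, -6.1, -8.0]
opening: 0.247
grasp_force: 52.0
```

```bash
python3 st.py;python3 gen.py -69.3 -0.01 114.77 -1.0 146.6 4.28 .13 12
```

```text
clk 6.93 g [ -69.9 -224.4  116.1] rad 77.7 th -2.023 open 0.247 gf 52 Ftool(clamp) [ 0.1 -6.2 -8. ]  Frad 3.4 Ftan -7.2 q [-0.51  0.46  2.06  0.83  1.01 -0.84] tau [-1.77  0.4  -0.3 ]
0.0061, -0.0033, -0.0073, 0, 0, 0, -1, 0.0122, -0.0056, -0.0145, 0, 0, 0, -1, 0.0185, -0.0066, -0.0219, 0, 0, 0, -1, 0.0247, -0.0064, -0.0294, 0, 0, 0, -1, 0.0309, -0.0049, -0.0368, 0, 0, 0, -1, 0.0369, -0.0022, -0.0439, 0, 0, 0, -1, 0.0426, 0.0017, -0.0508, 0, 0, 0, -1, 0.0479, 0.0067, -0.0572, 0, 0, 0, -1, 0.0528, 0.0128, -0.0631, 0, 0, 0, -1, 0.0571, 0.0198, -0.0683, 0, 0, 0, -1, 0.0608, 0.0276, -0.0728, 0, 0, 0, -1, 0.0638, 0.0361, -0.0765, 0, 0, 0, -1 | end th 5.840 cmd -33.16 -0.37 214.35
```

Emit:
send_rows(
  targets=[0.0061,-0.0033,-0.0073,0,0,0,-1,0.0122,-0.0056,-0.0145,0,0,0,-1,0.0185,-0.0066,-0.0219,0,0,0,-1,0.0247,-0.0064,-0.0294,0,0,0,-1,0.0309,-0.0049,-0.0368,0,0,0,-1,0.0369,-0.0022,-0.0439,0,0,0,-1,0.0426,0.0017,-0.0508,0,0,0,-1,0.0479,0.0067,-0.0572,0,0,0,-1,0.0528,0.0128,-0.0631,0,0,0,-1,0.0571,0.0198,-0.0683,0,0,0,-1,0.0608,0.0276,-0.0728,0,0,0,-1,0.0638,0.0361,-0.0765,0,0,0,-1],
)

```text
clock: 7.93
eef_pos: [524.2, -38.0, 201.3]
tcp_rot: [-3.141, -0.696, 1.305]
contact_force: [6.6, 2.5, -29.8]
opening: 0.245
grasp_force: 50.0
```

```bash
python3 st.py;python3 gen.py -33.16 -0.37 214.35 -1.0 146.6 5.84 .12 12
```

```text
clk 7.93 g [ -33.  -224.9  214.3] rad 72.3 th -0.474 open 0.245 gf 50 Ftool(clamp) [  5.7   4.2 -29.8]  Frad -29.1 Ftan -8.5 q [-0.49  0.34  1.93  0.74  1.17 -0.64] tau [-3.21  0.21 -0.88]
0.0021, 0.0083, -0.0026, 0, 0, 0, -1, 0.0036, 0.0170, -0.0044, 0, 0, 0, -1, 0.0043, 0.0259, -0.0055, 0, 0, 0, -1, 0.0044, 0.0349, -0.0057, 0, 0, 0, -1, 0.0037, 0.0439, -0.0051, 0, 0, 0, -1, 0.0024, 0.0527, -0.0037, 0, 0, 0, -1, 0.0004, 0.0611, -0.0015, 0, 0, 0, -1, -0.0022, 0.0692, 0.0015, 0, 0, 0, -1, -0.0054, 0.0768, 0.0052, 0, 0, 0, -1, -0.0091, 0.0837, 0.0096, 0, 0, 0, -1, -0.0134, 0.0898, 0.0146, 0, 0, 0, -1, -0.0181, 0.0951, 0.0201, 0, 0, 0, -1 | end th 7.280 cmd 61.98 -1.32 187.32
```

```bash
python3 gen.py -33.16 -0.37 214.35 -1.0 144.9 5.84 .11 12
```

```text
0.0009, 0.0076, -0.0011, 0, 0, 0, -1, 0.0023, 0.0156, -0.0029, 0, 0, 0, -1, 0.0031, 0.0237, -0.0040, 0, 0, 0, -1, 0.0033, 0.0319, -0.0045, 0, 0, 0, -1, 0.0030, 0.0402, -0.0042, 0, 0, 0, -1, 0.0021, 0.0483, -0.0032, 0, 0, 0, -1, 0.0006, 0.0562, -0.0016, 0, 0, 0, -1, -0.0014, 0.0639, 0.0007, 0, 0, 0, -1, -0.0040, 0.0712, 0.0037, 0, 0, 0, -1, -0.0071, 0.0780, 0.0072, 0, 0, 0, -1, -0.0106, 0.0842, 0.0113, 0, 0, 0, -1, -0.0145, 0.0898, 0.0159, 0, 0, 0, -1 | end th 7.160 cmd 56.65 -1.27 192.87
```

Emit:
send_rows(
  targets=[0.0009,0.0076,-0.0011,0,0,0,-1,0.0023,0.0156,-0.0029,0,0,0,-1,0.0031,0.0237,-0.004,0,0,0,-1,0.0033,0.0319,-0.0045,0,0,0,-1,0.003,0.0402,-0.0042,0,0,0,-1,0.0021,0.0483,-0.0032,0,0,0,-1,0.0006,0.0562,-0.0016,0,0,0,-1,-0.0014,0.0639,0.0007,0,0,0,-1,-0.004,0.0712,0.0037,0,0,0,-1,-0.0071,0.078,0.0072,0,0,0,-1,-0.0106,0.0842,0.0113,0,0,0,-1,-0.0145,0.0898,0.0159,0,0,0,-1],
)

```text
clock: 8.93
eef_pos: [609.5, -61.9, 181.9]
tcp_rot: [-3.139, -0.7, 1.306]
contact_force: [-9.8, -7.1, 2.6]
opening: 0.239
grasp_force: 53.1
```

```bash
python3 st.py;python3 gen.py 56.65 -1.27 192.87 -1.5 145 7.16 .1 10;  python3 - <<'E'
from h import *;from rig import cams
f=cams.grab_frame("top");cv2.imwrite("pics/t8.png",cv2.resize(f["color"][125:225,195:345],None,fx=5,fy=5,interpolation=cv2.INTER_CUBIC))
E
```

```text
clk 8.93 g [  55.6 -225.8  194.9] rad 71.5 th 0.892 open 0.239 gf 53 Ftool(clamp) [-7.6 -9.4  2.6]  Frad -4.3 Ftan -6.8 q [-0.46  0.49  1.75  0.75  1.19 -0.59] tau [-0.96  1.16  0.61]
-0.0038, 0.0040, 0.0045, 0, 0, 0, -1, -0.0079, 0.0079, 0.0094, 0, 0, 0, -1, -0.0123, 0.0111, 0.0146, 0, 0, 0, -1, -0.0169, 0.0136, 0.0199, 0, 0, 0, -1, -0.0216, 0.0154, 0.0255, 0, 0, 0, -1, -0.0264, 0.0165, 0.0312, 0, 0, 0, -1, -0.0312, 0.0168, 0.0369, 0, 0, 0, -1, -0.0360, 0.0164, 0.0426, 0, 0, 0, -1, -0.0408, 0.0153, 0.0483, 0, 0, 0, -1, -0.0454, 0.0134, 0.0539, 0, 0, 0, -1 | end th 8.160 cmd 70.02 -1.40 122.41
```

View pics/t8.png

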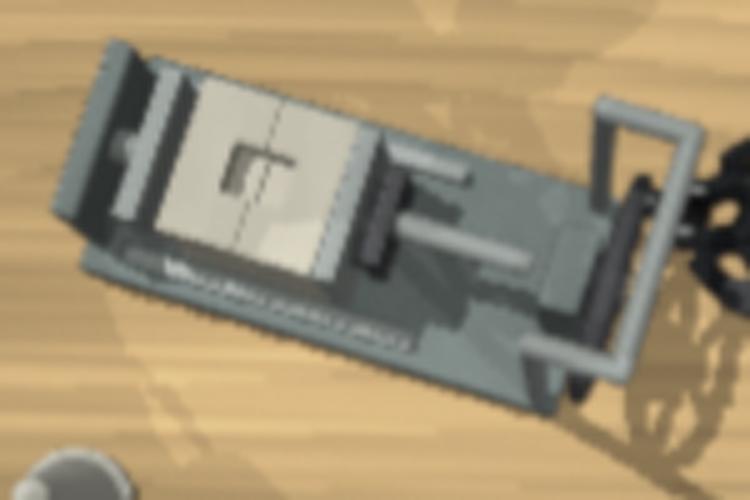

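The top view shows the two halves together and the plate against them. A gap to the back stop remains, between u≈158 and 178 in the crop. I'll go on in smaller steps and watch the force.

Emit:
send_rows(
  targets=[-0.0038,0.004,0.0045,0,0,0,-1,-0.0079,0.0079,0.0094,0,0,0,-1,-0.0123,0.0111,0.0146,0,0,0,-1,-0.0169,0.0136,0.0199,0,0,0,-1,-0.0216,0.0154,0.0255,0,0,0,-1,-0.0264,0.0165,0.0312,0,0,0,-1,-0.0312,0.0168,0.0369,0,0,0,-1,-0.036,0.0164,0.0426,0,0,0,-1,-0.0408,0.0153,0.0483,0,0,0,-1,-0.0454,0.0134,0.0539,0,0,0,-1],
)

```text
clock: 9.82
eef_pos: [624.7, -66.2, 112.7]
tcp_rot: [3.138, -0.701, 1.307]
contact_force: [-4.3, -8.8, 6.9]
opening: 0.238
grasp_force: 53.6
```

```bash
python3 st.py;python3 gen.py 70.02 -1.4 122.41 -1 145 8.16 .06 6
```

```text
clk 9.82 g [  71.4 -226.   125.7] rad 75.4 th 1.899 open 0.238 gf 54 Ftool(clamp) [-1.8 -9.6  6.9]  Frad -4.0 Ftan -6.0 q [-0.46  0.6   1.75  0.79  1.11 -0.68] tau [-0.51  0.23 -0.1 ]
-0.0027, -0.0010, 0.0033, 0, 0, 0, -1, -0.0054, -0.0027, 0.0064, 0, 0, 0, -1, -0.0080, -0.0047, 0.0096, 0, 0, 0, -1, -0.0105, -0.0069, 0.0126, 0, 0, 0, -1, -0.0129, -0.0094, 0.0155, 0, 0, 0, -1, -0.0152, -0.0120, 0.0183, 0, 0, 0, -1 | end th 8.520 cmd 57.97 -1.28 98.66
```

Emit:
send_rows(
  targets=[-0.0027,-0.001,0.0033,0,0,0,-1,-0.0054,-0.0027,0.0064,0,0,0,-1,-0.008,-0.0047,0.0096,0,0,0,-1,-0.0105,-0.0069,0.0126,0,0,0,-1,-0.0129,-0.0094,0.0155,0,0,0,-1,-0.0152,-0.012,0.0183,0,0,0,-1],
)

```text
clock: 10.32
eef_pos: [614.1, -63.2, 89.3]
tcp_rot: [3.136, -0.701, 1.307]
contact_force: [0.2, -8.8, 7.3]
opening: 0.242
grasp_force: 53.6
```

```bash
sed -i 's/\[0,-221,150\]/[-1,-221,145]/' st.py; python3 st.py;python3 gen.py 57.97 -1.28 98.66 -1 145 8.52 .06 6
```

```text
clk 10.32 g [  60.3 -225.8  102.3] rad 74.7 th 2.180 open 0.242 gf 54 Ftool(clamp) [ 2.5 -8.4  7.3]  Frad -2.1 Ftan -7.4 q [-0.46  0.62  1.78  0.81  1.07 -0.72] tau [-0.52 -0.11 -0.4 ]
-0.0022, -0.0029, 0.0026, 0, 0, 0, -1, -0.0043, -0.0060, 0.0052, 0, 0, 0, -1, -0.0063, -0.0092, 0.0076, 0, 0, 0, -1, -0.0081, -0.0127, 0.0098, 0, 0, 0, -1, -0.0097, -0.0163, 0.0119, 0, 0, 0, -1, -0.0113, -0.0201, 0.0138, 0, 0, 0, -1 | end th 8.880 cmd 37.87 -1.08 80.86
```

Emit:
send_rows(
  targets=[-0.0022,-0.0029,0.0026,0,0,0,-1,-0.0043,-0.006,0.0052,0,0,0,-1,-0.0063,-0.0092,0.0076,0,0,0,-1,-0.0081,-0.0127,0.0098,0,0,0,-1,-0.0097,-0.0163,0.0119,0,0,0,-1,-0.0113,-0.0201,0.0138,0,0,0,-1],
)

```text
clock: 10.82
eef_pos: [596.3, -58.3, 71.2]
tcp_rot: [3.133, -0.7, 1.307]
contact_force: [8.2, -6.0, -1.9]
opening: 0.244
grasp_force: 52.8
```

```bash
python3 st.py;python3 gen.py 37.87 -1.08 80.86 -1 145 8.88 .05 6
```

```text
clk 10.82 g [  41.8 -225.7   84.2] rad 74.4 th 2.529 open 0.244 gf 53 Ftool(clamp) [ 9.5 -3.7 -1.9]  Frad 7.0 Ftan -6.6 q [-0.47  0.63  1.83  0.83  1.03 -0.77] tau [-1.06 -0.84 -1.19]
-0.0012, -0.0033, 0.0014, 0, 0, 0, -1, -0.0023, -0.0066, 0.0028, 0, 0, 0, -1, -0.0032, -0.0100, 0.0039, 0, 0, 0, -1, -0.0040, -0.0135, 0.0050, 0, 0, 0, -1, -0.0048, -0.0171, 0.0060, 0, 0, 0, -1, -0.0054, -0.0207, 0.0067, 0, 0, 0, -1 | end th 9.180 cmd 17.18 -0.87 72.24
```

Emit:
send_rows(
  targets=[-0.0012,-0.0033,0.0014,0,0,0,-1,-0.0023,-0.0066,0.0028,0,0,0,-1,-0.0032,-0.01,0.0039,0,0,0,-1,-0.004,-0.0135,0.005,0,0,0,-1,-0.0048,-0.0171,0.006,0,0,0,-1,-0.0054,-0.0207,0.0067,0,0,0,-1],
)

```text
clock: 11.32
eef_pos: [576.3, -52.7, 61.3]
tcp_rot: [3.134, -0.698, 1.306]
contact_force: [12.0, -2.9, -12.9]
opening: 0.242
grasp_force: 51.7
```

```bash
python3 st.py;python3 gen.py 17.18 -0.87 72.24 -1 144.5 9.18 .04 6
```

```text
clk 11.32 g [  21.  -225.5   74.3] rad 74.0 th 2.840 open 0.242 gf 52 Ftool(clamp) [ 12.3   0.3 -12.9]  Frad 16.0 Ftan -7.9 q [-0.48  0.62  1.88  0.84  1.   -0.81] tau [-1.81 -0.86 -1.36]
-0.0007, -0.0029, 0.0009, 0, 0, 0, -1, -0.0011, -0.0059, 0.0013, 0, 0, 0, -1, -0.0013, -0.0088, 0.0017, 0, 0, 0, -1, -0.0015, -0.0118, 0.0020, 0, 0, 0, -1, -0.0016, -0.0148, 0.0021, 0, 0, 0, -1, -0.0016, -0.0178, 0.0022, 0, 0, 0, -1 | end th 9.420 cmd -0.64 -0.69 69.50
```

```bash
python3 gen.py 17.18 -0.87 72.24 -1 143.2 9.18 .04 6
```

```text
-0.0016, -0.0029, 0.0019, 0, 0, 0, -1, -0.0019, -0.0059, 0.0023, 0, 0, 0, -1, -0.0022, -0.0088, 0.0027, 0, 0, 0, -1, -0.0023, -0.0118, 0.0030, 0, 0, 0, -1, -0.0024, -0.0148, 0.0031, 0, 0, 0, -1, -0.0025, -0.0178, 0.0032, 0, 0, 0, -1 | end th 9.420 cmd -0.64 -0.69 68.20
```

Emit:
send_rows(
  targets=[-0.0016,-0.0029,0.0019,0,0,0,-1,-0.0019,-0.0059,0.0023,0,0,0,-1,-0.0022,-0.0088,0.0027,0,0,0,-1,-0.0023,-0.0118,0.003,0,0,0,-1,-0.0024,-0.0148,0.0031,0,0,0,-1,-0.0025,-0.0178,0.0032,0,0,0,-1],
)

```text
clock: 11.82
eef_pos: [558.7, -47.7, 57.8]
tcp_rot: [3.135, -0.699, 1.307]
contact_force: [6.6, -4.6, -4.6]
opening: 0.244
grasp_force: 52.5
```

```bash
python3 st.py;python3 gen.py -0.64 -0.69 68.2 -1 143.2 9.42 .04 5
```

```text
clk 11.82 g [   2.7 -225.3   70.8] rad 74.3 th 3.092 open 0.244 gf 53 Ftool(clamp) [ 7.5 -2.7 -4.6]  Frad 5.0 Ftan -7.3 q [-0.48  0.61  1.92  0.85  0.99 -0.84] tau [-1.35 -0.6  -0.99]
0.0000, -0.0030, -0.0000, 0, 0, 0, -1, 0.0002, -0.0060, -0.0001, 0, 0, 0, -1, 0.0004, -0.0090, -0.0003, 0, 0, 0, -1, 0.0007, -0.0120, -0.0006, 0, 0, 0, -1, 0.0010, -0.0149, -0.0010, 0, 0, 0, -1 | end th 9.620 cmd -15.55 -0.54 69.62
```

Emit:
send_rows(
  targets=[0,-0.003,0,0,0,0,-1,0.0002,-0.006,-0.0001,0,0,0,-1,0.0004,-0.009,-0.0003,0,0,0,-1,0.0007,-0.012,-0.0006,0,0,0,-1,0.001,-0.0149,-0.001,0,0,0,-1],
)

```text
clock: 12.23
eef_pos: [543.7, -43.4, 58.7]
tcp_rot: [3.137, -0.699, 1.306]
contact_force: [5.7, -3.6, -8.4]
opening: 0.243
grasp_force: 52.3
```

```bash
python3 st.py;python3 gen.py -15.55 -0.54 69.62 -1 143.2 9.62 .04 5
```

```text
clk 12.23 g [ -12.8 -225.1   71.7] rad 74.3 th -2.982 open 0.243 gf 52 Ftool(clamp) [ 6.4 -2.  -8.4]  Frad 7.3 Ftan -7.7 q [-0.49  0.6   1.95  0.86  0.98 -0.86] tau [-1.47 -0.33 -0.89]
0.0004, -0.0029, -0.0005, 0, 0, 0, -1, 0.0009, -0.0058, -0.0011, 0, 0, 0, -1, 0.0015, -0.0087, -0.0017, 0, 0, 0, -1, 0.0022, -0.0115, -0.0024, 0, 0, 0, -1, 0.0029, -0.0143, -0.0033, 0, 0, 0, -1 | end th 9.820 cmd -29.88 -0.40 73.98
```

Emit:
send_rows(
  targets=[0.0004,-0.0029,-0.0005,0,0,0,-1,0.0009,-0.0058,-0.0011,0,0,0,-1,0.0015,-0.0087,-0.0017,0,0,0,-1,0.0022,-0.0115,-0.0024,0,0,0,-1,0.0029,-0.0143,-0.0033,0,0,0,-1],
)

```text
clock: 12.65
eef_pos: [529.3, -39.4, 62.7]
tcp_rot: [3.138, -0.699, 1.306]
contact_force: [3.5, -3.0, -8.4]
opening: 0.239
grasp_force: 52.1
```

```bash
python3 st.py;python3 gen.py -29.88 -0.4 73.98 -1 143.2 9.82 .04 5
```

```text
clk 12.65 g [ -27.8 -225.    75.7] rad 74.3 th -2.772 open 0.239 gf 52 Ftool(clamp) [ 4.1 -2.  -8.4]  Frad 6.4 Ftan -6.9 q [-0.49  0.58  1.98  0.86  0.98 -0.87] tau [-1.59 -0.09 -0.66]
0.0008, -0.0027, -0.0009, 0, 0, 0, -1, 0.0016, -0.0054, -0.0019, 0, 0, 0, -1, 0.0026, -0.0081, -0.0030, 0, 0, 0, -1, 0.0036, -0.0107, -0.0041, 0, 0, 0, -1, 0.0047, -0.0132, -0.0054, 0, 0, 0, -1 | end th 10.020 cmd -43.05 -0.27 81.10
```

Emit:
send_rows(
  targets=[0.0008,-0.0027,-0.0009,0,0,0,-1,0.0016,-0.0054,-0.0019,0,0,0,-1,0.0026,-0.0081,-0.003,0,0,0,-1,0.0036,-0.0107,-0.0041,0,0,0,-1,0.0047,-0.0132,-0.0054,0,0,0,-1],
)

```text
clock: 13.07
eef_pos: [516.0, -35.6, 69.6]
tcp_rot: [3.139, -0.699, 1.306]
contact_force: [2.6, -5.0, -7.6]
opening: 0.244
grasp_force: 52.2
```

```bash
python3 st.py;python3 gen.py -43.05 -0.27 81.1 -1 143.5 10.02 .04 5
```

```text
clk 13.07 g [ -41.6 -224.8   82.6] rad 74.4 th -2.565 open 0.244 gf 52 Ftool(clamp) [ 3.8 -4.1 -7.6]  Frad 4.3 Ftan -7.3 q [-0.5   0.55  2.01  0.86  0.98 -0.87] tau [-1.65  0.03 -0.58]
0.0013, -0.0025, -0.0016, 0, 0, 0, -1, 0.0025, -0.0048, -0.0029, 0, 0, 0, -1, 0.0038, -0.0071, -0.0044, 0, 0, 0, -1, 0.0051, -0.0094, -0.0059, 0, 0, 0, -1, 0.0064, -0.0115, -0.0075, 0, 0, 0, -1 | end th 10.220 cmd -54.55 -0.15 90.99
```

Emit:
send_rows(
  targets=[0.0013,-0.0025,-0.0016,0,0,0,-1,0.0025,-0.0048,-0.0029,0,0,0,-1,0.0038,-0.0071,-0.0044,0,0,0,-1,0.0051,-0.0094,-0.0059,0,0,0,-1,0.0064,-0.0115,-0.0075,0,0,0,-1],
)

```text
clock: 13.48
eef_pos: [504.4, -32.4, 79.1]
tcp_rot: [3.14, -0.699, 1.306]
contact_force: [2.2, -5.1, -7.5]
opening: 0.243
grasp_force: 52.2
```

```bash
python3 st.py;python3 gen.py -54.55 -0.15 90.99 -1 144 10.22 .04 4
```

```text
clk 13.48 g [ -53.6 -224.6   92.2] rad 74.6 th -2.358 open 0.243 gf 52 Ftool(clamp) [ 3.4 -4.3 -7.5]  Frad 2.9 Ftan -7.7 q [-0.51  0.52  2.03  0.85  0.98 -0.87] tau [-1.62  0.07 -0.58]
0.0017, -0.0021, -0.0021, 0, 0, 0, -1, 0.0032, -0.0040, -0.0038, 0, 0, 0, -1, 0.0047, -0.0059, -0.0056, 0, 0, 0, -1, 0.0063, -0.0077, -0.0074, 0, 0, 0, -1 | end th 10.380 cmd -62.23 -0.08 100.69
```

Emit:
send_rows(
  targets=[0.0017,-0.0021,-0.0021,0,0,0,-1,0.0032,-0.004,-0.0038,0,0,0,-1,0.0047,-0.0059,-0.0056,0,0,0,-1,0.0063,-0.0077,-0.0074,0,0,0,-1],
)

```text
clock: 13.82
eef_pos: [496.6, -30.1, 88.6]
tcp_rot: [3.141, -0.699, 1.305]
contact_force: [0.6, -5.9, -8.0]
opening: 0.244
grasp_force: 52.2
```

```bash
python3 st.py;python3 gen.py -62.23 -0.08 100.69 -1 144 10.38 .03 4
```

```text
clk 13.82 g [ -61.7 -224.5  101.6] rad 74.7 th -2.191 open 0.244 gf 52 Ftool(clamp) [ 2.2 -5.6 -8. ]  Frad 2.9 Ftan -7.8 q [-0.51  0.5   2.05  0.84  0.99 -0.86] tau [-1.77  0.19 -0.5 ]
0.0012, -0.0013, -0.0014, 0, 0, 0, -1, 0.0024, -0.0025, -0.0029, 0, 0, 0, -1, 0.0037, -0.0036, -0.0043, 0, 0, 0, -1, 0.0050, -0.0047, -0.0058, 0, 0, 0, -1 | end th 10.500 cmd -66.98 -0.03 108.33
```

Emit:
send_rows(
  targets=[0.0012,-0.0013,-0.0014,0,0,0,-1,0.0024,-0.0025,-0.0029,0,0,0,-1,0.0037,-0.0036,-0.0043,0,0,0,-1,0.005,-0.0047,-0.0058,0,0,0,-1],
)

```text
clock: 14.15
eef_pos: [491.9, -28.8, 96.2]
tcp_rot: [3.141, -0.698, 1.306]
contact_force: [0.4, -6.4, -8.0]
opening: 0.241
grasp_force: 52.2
```

```bash
python3 st.py;python3 gen.py -66.98 -0.03 108.33 -1 144.5 10.5 .03 4
```

```text
clk 14.15 g [ -66.6 -224.4  109.2] rad 74.7 th -2.071 open 0.241 gf 52 Ftool(clamp) [ 2.1 -6.1 -8. ]  Frad 2.0 Ftan -8.0 q [-0.51  0.48  2.05  0.83  1.   -0.85] tau [-1.83  0.33 -0.37]
0.0016, -0.0010, -0.0019, 0, 0, 0, -1, 0.0029, -0.0020, -0.0035, 0, 0, 0, -1, 0.0042, -0.0029, -0.0050, 0, 0, 0, -1, 0.0056, -0.0038, -0.0066, 0, 0, 0, -1 | end th 10.620 cmd -70.77 0.01 116.99
```

Emit:
send_rows(
  targets=[0.0016,-0.001,-0.0019,0,0,0,-1,0.0029,-0.002,-0.0035,0,0,0,-1,0.0042,-0.0029,-0.005,0,0,0,-1,0.0056,-0.0038,-0.0066,0,0,0,-1],
)

```text
clock: 14.48
eef_pos: [488.0, -27.7, 104.7]
tcp_rot: [-3.141, -0.698, 1.305]
contact_force: [-0.5, -7.2, -9.9]
opening: 0.243
grasp_force: 52.2
```

```bash
python3 st.py;python3 gen.py -70.77 0.01 116.99 -1 144.5 10.62 .03 4
```

```text
clk 14.48 g [ -70.6 -224.4  117.7] rad 74.8 th -1.944 open 0.243 gf 52 Ftool(clamp) [ 1.4 -7.1 -9.9]  Frad 2.3 Ftan -9.8 q [-0.51  0.46  2.06  0.83  1.01 -0.84] tau [-1.89  0.34 -0.37]
0.0014, -0.0008, -0.0016, 0, 0, 0, -1, 0.0027, -0.0015, -0.0032, 0, 0, 0, -1, 0.0041, -0.0022, -0.0049, 0, 0, 0, -1, 0.0055, -0.0028, -0.0065, 0, 0, 0, -1 | end th 10.740 cmd -73.56 0.04 125.54
```

Emit:
send_rows(
  targets=[0.0014,-0.0008,-0.0016,0,0,0,-1,0.0027,-0.0015,-0.0032,0,0,0,-1,0.0041,-0.0022,-0.0049,0,0,0,-1,0.0055,-0.0028,-0.0065,0,0,0,-1],
)

```text
clock: 14.82
eef_pos: [485.3, -26.9, 113.1]
tcp_rot: [-3.141, -0.698, 1.305]
contact_force: [0.6, -6.2, -9.5]
opening: 0.236
grasp_force: 52.2
```

```bash
python3 st.py;python3 gen.py -73.56 0.04 125.54 -1 144.5 10.74 .03 4
```

```text
clk 14.82 g [ -73.5 -224.4  126.2] rad 74.9 th -1.825 open 0.236 gf 52 Ftool(clamp) [ 2.2 -5.8 -9.5]  Frad 0.3 Ftan -9.7 q [-0.51  0.44  2.06  0.82  1.02 -0.83] tau [-1.96  0.38 -0.37]
0.0014, -0.0005, -0.0017, 0, 0, 0, -1, 0.0028, -0.0010, -0.0034, 0, 0, 0, -1, 0.0042, -0.0014, -0.0050, 0, 0, 0, -1, 0.0057, -0.0018, -0.0068, 0, 0, 0, -1 | end th 10.860 cmd -75.31 0.05 134.36
```

Emit:
send_rows(
  targets=[0.0014,-0.0005,-0.0017,0,0,0,-1,0.0028,-0.001,-0.0034,0,0,0,-1,0.0042,-0.0014,-0.005,0,0,0,-1],
)

```text
clock: 15.07
eef_pos: [483.9, -26.5, 119.6]
tcp_rot: [-3.141, -0.698, 1.305]
contact_force: [0.3, -5.8, -10.7]
opening: 0.242
grasp_force: 52.1
```

```bash
python3 st.py; python3 - <<'E'
from h import *;from rig import r,cams
F=[]
for i in range(6):
    f=cams.grab_frame("top");st=r.sense();F.append(C.T@st["contact_force"])
print(np.array(F).round(1).tolist(),np.mean(F,0),st["eef_pos"]);cv2.imwrite("pics/t9.png",cv2.resize(f["color"][125:225,195:345],None,fx=5,fy=5,interpolation=cv2.INTER_CUBIC))
E
python3 st.py
python3 gen.py -74.95 0.05 132.2 -1 144.5 10.83 .03 3
```

```text
clk 15.07 g [ -74.9 -224.4  132.6] rad 74.9 th -1.737 open 0.242 gf 52 Ftool(clamp) [  1.8  -5.5 -10.7]  Frad -0.0 Ftan -10.9 q [-0.51  0.43  2.06  0.81  1.03 -0.82] tau [-2.    0.32 -0.42]
[[0.4, -6.1, -9.0], [0.7, -7.8, -6.3], [-0.5, -7.1, -6.1], [0.6, -7.4, -5.2], [0.8, -7.0, -5.6], [0.4, -7.5, -5.3]] [ 0.39663964 -7.15997008 -6.24341556] [483.86597771 -26.51882185 119.82660812]
clk 15.37 g [ -74.9 -224.3  132.8] rad 74.9 th -1.734 open 0.240 gf 52 Ftool(clamp) [ 0.4 -7.5 -5.3]  Frad 0.4 Ftan -5.3 q [-0.51  0.43  2.06  0.81  1.03 -0.82] tau [-1.69  0.49 -0.24]
0.0014, -0.0004, -0.0017, 0, 0, 0, -1, 0.0028, -0.0006, -0.0034, 0, 0, 0, -1, 0.0043, -0.0008, -0.0051, 0, 0, 0, -1 | end th 10.920 cmd -75.79 0.06 138.84
```

Emit:
send_rows(
  targets=[0.0014,-0.0004,-0.0017,0,0,0,-1,0.0028,-0.0006,-0.0034,0,0,0,-1,0.0043,-0.0008,-0.0051,0,0,0,-1],
)

```text
clock: 15.62
eef_pos: [483.0, -26.3, 126.1]
tcp_rot: [-3.141, -0.698, 1.305]
contact_force: [-0.0, -5.1, -11.2]
opening: 0.239
grasp_force: 51.9
```

```bash
python3 st.py; 
python3 gen.py -75.79 0.06 138.84 -1 144.5 10.92 .03 3
```

```text
clk 15.62 g [ -75.8 -224.3  139.1] rad 75.0 th -1.649 open 0.239 gf 52 Ftool(clamp) [  1.3  -5.  -11.2]  Frad -0.4 Ftan -11.2 q [-0.51  0.42  2.06  0.81  1.04 -0.81] tau [-2.1   0.35 -0.41]
0.0014, -0.0001, -0.0017, 0, 0, 0, -1, 0.0029, -0.0002, -0.0034, 0, 0, 0, -1, 0.0043, -0.0002, -0.0052, 0, 0, 0, -1 | end th 11.010 cmd -75.99 0.06 145.58
```

View pics/t9.png

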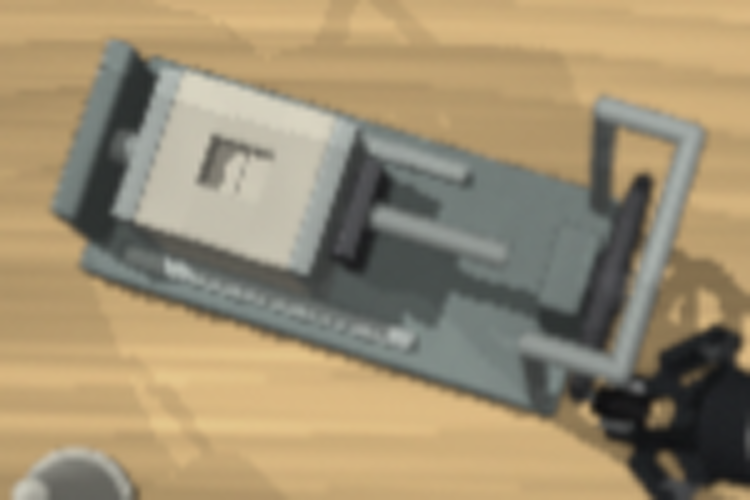

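The top view shows both halves closed and pressed between the plate and the back stop. One last small step remains.

Emit:
send_rows(
  targets=[0.0014,-0.0001,-0.0017,0,0,0,-1,0.0028,-0.0002,-0.0033,0,0,0,-1],
)

```text
clock: 15.78
eef_pos: [482.8, -26.2, 130.4]
tcp_rot: [-3.141, -0.698, 1.305]
contact_force: [0.7, -5.5, -11.1]
opening: 0.238
grasp_force: 51.9
```

```bash
python3 st.py
```

```text
clk 15.78 g [ -76.1 -224.3  143.4] rad 75.1 th -1.592 open 0.238 gf 52 Ftool(clamp) [  2.1  -5.2 -11.1]  Frad -1.8 Ftan -11.2 q [-0.51  0.41  2.06  0.8   1.05 -0.8 ] tau [-2.13  0.4  -0.45]
```

Emit:
send_rows(
  targets=[0.0012,0,-0.0014,0,0,0,-1],
)

```text
clock: 15.87
eef_pos: [482.7, -26.2, 132.2]
tcp_rot: [-3.141, -0.698, 1.305]
contact_force: [1.4, -5.4, -13.0]
opening: 0.24
grasp_force: 51.9
```

Emit:
send_rows(
  targets=[0.0012,0,-0.0014,0,0,0,-1],
)

```text
clock: 15.95
eef_pos: [482.8, -26.2, 134.0]
tcp_rot: [-3.141, -0.698, 1.305]
contact_force: [1.2, -5.7, -12.3]
opening: 0.244
grasp_force: 51.8
```

```bash
python3 st.py
```

```text
clk 15.95 g [ -76.1 -224.3  147. ] rad 75.1 th -1.544 open 0.244 gf 52 Ftool(clamp) [  2.7  -5.2 -12.3]  Frad -3.0 Ftan -12.2 q [-0.51  0.4   2.06  0.8   1.05 -0.79] tau [-2.19  0.35 -0.44]
```

Emit:
send_rows(
  targets=[0,0,0,0,0,0,-1,0,0,0,0,0,0,-1,0,0,0,0,0,0,-1,0,0,0,0,0,0,-0.2,0,0,0,0,0,0,0.2,0,0,0,0,0,0,0.2,0,0,0,0,0,0,0.2,0,0,0,0,0,0,0.2,0,0,0,0,0,0,0.2],
)

```text
clock: 16.7
eef_pos: [483.3, -25.8, 134.2]
tcp_rot: [-3.141, -0.699, 1.305]
contact_force: [0.2, -0.4, 0.8]
opening: 0.601
grasp_force: 0.0
```

```bash
python3 st.py
```

```text
clk 16.70 g [ -75.6 -223.8  147.2] rad 74.7 th -1.541 open 0.601 gf 0 Ftool(clamp) [ 0.3 -0.4  0.8]  Frad -0.2 Ftan 0.9 q [-0.51  0.4   2.06  0.8   1.05 -0.79] tau [-0.24  0.01 -0.01]
```

Released cleanly. Now I'll back straight out along the tool axis.

Emit:
send_rows(
  targets=[0,0,-0.01,0,0,0,0.2,0,0,-0.025,0,0,0,0.2,0,0,-0.05,0,0,0,0.2,0,0,-0.08,0,0,0,0.2,0,0,-0.11,0,0,0,0.2,0,0,-0.14,0,0,0,0.2,0,0,-0.16,0,0,0,0.2,0,0,-0.16,0,0,0,0.2,0,0,-0.16,0,0,0,0.2,0,0,-0.16,0,0,0,0.2],
)

```text
clock: 17.53
eef_pos: [456.0, -125.0, 256.1]
tcp_rot: [-3.14, -0.699, 1.304]
contact_force: [0.2, -0.0, -0.1]
opening: 0.601
grasp_force: 0.0
```

```bash
python3 - <<'E'
from h import *;from rig import r,cams
import pickle
st=r.sense();print(st["clock"],st["eef_pos"],st["contact_force"].round(1),abs(st["qvel"]).max())
f=cams.grab_frame("wrist")
m=(cv2.cvtColor(f["color"],cv2.COLOR_BGR2GRAY)<22).astype(np.uint8);m[230:]=0
n,l,s,c=cv2.connectedComponentsWithStats(cv2.morphologyEx(m,cv2.MORPH_CLOSE,np.ones((5,5))))
print([(s[i].tolist(),c[i].round(0).tolist()) for i in range(1,n) if s[i,4]>100])
for th in(-1.7,-1.6,-1.5,-1.4):print(th,proj(f,[c2w((75*np.sin(th),-221,147+75*np.cos(th)))]).round(0))
# bystanders moved? compare top view before and after outside robot/clamp
a=pickle.load(open("f0.pkl","rb"))["top"]["color"];b=cams.grab_frame("top")["color"]
for k,(u,v) in dict(lantern=(209,227),jar=(252,241),bowl=(431,178)).items(): print(k,np.abs(a[v-18:v+18,u-18:u+18].astype(int)-b[v-18:v+18,u-18:u+18]).mean())
E
```

```text
17.5333 [ 455.98536623 -125.03700757  256.10697891] [ 0.2 -0.  -0.1] 0.012932560477111069
[([300, 157, 21, 46, 485], [311.0, 180.0])]
-1.7 [[312. 188.]]
-1.6 [[311. 184.]]
-1.5 [[311. 181.]]
-1.4 [[312. 177.]]
lantern 6.083847736625515
jar 3.421039094650206
bowl 1.088991769547325
```

```bash
python3 -c "
from rig import r
print(r.sign_off())"
```

```text
the job is handed in; nothing more can be done
None
```

I wound the wheel clockwise about 1.95 turns until it felt tight (about 5 N over the drag, roughly 80 N pressing), then let go and backed clear with the pottery untouched; the job is handed in at about 18 s.

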